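# Load the coating check jig and hold the knob down

## Robot

A 6-joint arm with a two-finger parallel gripper is mounted at the origin on the work surface. World frame = base frame: x ahead of the robot, y to its left, z up, the work surface at z = 0. Lengths are in m, angles in degrees, forces in N, time in s.
With the tool pointing down it reaches from about 0.375 to 0.825 m from the base axis. Payload 5.5 kg.
Tool frame: the origin (TCP) lies on the mounting face of the last link; the fingertips stand tip_extent ahead of it and the grasp point (between the pads) lies 155 mm ahead of it (tip_extent is the distance from the TCP to the fingertips, in m); z points along the fingers, y is the line along which they close (so a half turn about z gives the same grasp; the last joint's range is limited). The gripper opens to 85 mm and grips with 20 to 120 N. Pads are 22 mm wide; open, the fingers measure 114 mm over their backs; the gripper's body (76 mm by 85 mm) begins 54 mm behind the grasp point. The pads swing forward as they close: fully open they stand 13 mm farther back than shut.
Start: joints at [-71.906, 17.962, -2.699, 69.339, 0, 90], TCP at [0.186, -0.57, 0.405] pointing down, gripper open.
Joint ranges: [-152.73, 152.73], [-39.44, 99.34], [-58.76, 71.6], [-118.89, 123.64], [-81.53, 83.1], [-180, 180]. Speed limits (degrees/s): [136.94, 136.94, 172.46, 180, 180, 180].

## Interface

Orientations are given as a 3x3 rotation matrix whose columns are the frame's x, y, z axes.
In Python, from station import * gives the robot as it stands.
- The arm moves only by the shell command python3 -m jog 'ROWS'. ROWS is JSON, one flat list of numbers, 7 for each row, row after row: the shift along the tool's x, y, z in m, then the turn, a rotation vector about the tool's x, y, z in rad, then the closure in counts, from 0 (fully open) to 255 (shut). In form: [dx, dy, dz, wx, wy, wz, grip, dx, dy, dz, wx, wy, wz, grip, ...]. A call has 1 to 10 rows; each row shifts and turns the commanded pose from where the row before left it, along the tool's axes as they then stand; what a row does not reach is not made up. A row lasts 1/10 s, in which the tool goes at most 50 mm and 8.59 degrees, less where a joint would pass 70% of its speed; a pose out of reach is approached as far as the arm can. A call is refused whole if a number of a shift passes 0.05 or a number of a turn 0.15, either way. A call with a gripper value outside its range is refused whole. The fingers move at their own pace and stop on an object; the grip force is fixed at half the most. Time passes only in rows, so rows that do not move let the fingers close. It gives the time, the measured TCP pose, the force, the opening and the grip force at its end, in the units of the state.
- observe(): the state, without advancing time (a new reading comes with each control period).
- camera(name): name is "scene" or "top" or "wrist"; returns the picture (384x512x3 uint8, red, green, blue); there is no depth.
- camera_model(name): a dict with "intrinsics" (3x3 intrinsics, pixels), "k1" (the pictures are not rectified: a ray, as slopes to the right and down, at radius r is drawn at 1 + k1 r^2 times it, then the intrinsics apply), "R" (3x3) and "t" (3): a world point X has camera coordinates R X + t. Camera axes: x right, y down, z forward; pixel columns grow to the right and rows downward; lengths in m; the calibration is good to about 2 mm. A picture is of the moment at which its call begins: read the wrist's pose just before it. camera_model takes no time and is no camera call; for the wrist camera it gives the pose at the moment of the call.
- hand_in(): hands the job in; it is judged then, once.
The state is a dict: "time": time; "joint_positions": joint angles; "qd": joint speeds; "joint_torque": joint torques, N m; "tcp_pos": TCP position; "tool_rot": TCP orientation; "wrist_force": force on the tool from outside, world axes, zero at the start; "moment": the same for the moment, N m; "gripper_width": opening from 0.0 (shut) to 1.0 (fully open); "grasp_force": force on a finger pad.
Only numpy, scipy, OpenCV 4.12 (cv2) and the standard library are available. Lean on these libraries where they do the work, as an engineer would, in place of code of your own. Each camera call takes 0.05 s, during which the arm holds its last target. There are 200 camera calls.

## Task

Load this hardware set from the tray into the coating check jig. First stand the headed post all the way down in pocket 1 (the pocket next to the sprung ring) and let go of it; next stand the plain post all the way down in pocket 2 (the middle one) and let go; only then seat the round knob, ball down and upright, in the sprung ring, push on the knob (not on the ring) until the ring is down at its stop, and finish while still holding it down there for the reading. Leave the brackets and everything else on the table where they are.

Things in the scene. Friction and masses are not known exactly. Their poses are not given: they have to be found in the camera images.
- jig: fixed jig: aluminium plate 110 x 310 x 12 mm, y along it, z up, origin on the table. On x = 0: sprung ring at y = -105 mm; then a grey block (56 mm wide, top 40 mm above the table) with pocket 1 at y = 5 (nearest the ring), 2 at 60, 3 at 115 mm (stays empty). 1, 2, 3 dots on the plate on the -x side number the pockets. Fingers closing along jig x clear the neighbours
- pocket1 (a point): centre of the mouth of pocket 1, 40 mm above the table, a round blind hole 27 mm in diameter and 28 mm deep with a 2 mm chamfer, axis vertical
- pocket2 (a point): centre of the mouth of pocket 2, same size as pocket 1, 55 mm farther from the ring
- ring_top (a point): centre of the top face of the sprung cradle's steel ring, which is 80 mm outer and 44 mm inner diameter, 12 mm thick, level, on three springs; it is 62 mm above the table when free and 48 mm when pressed to its stop
- ring (a joint): how far the ring is pressed down, m: 0 free (up), 0.014 at its stop. About 4 N on the ring start it and about 10 N bring it to the stop (the knob's own 2 N included); it springs back up when let go. The weight of the knob alone does not press it down
- headed_post: black post standing on the tray, shank 22 mm in diameter with a flat round head 34 mm in diameter and 16 mm thick on top, 85 mm tall in all, about 90 g; origin at the centre of its foot, z along the post. Seated in a pocket its foot is 28 mm below the mouth, so its top is 97 mm above the table
- plain_post: black plain round post standing on the tray, 22 mm in diameter all the way, 85 mm tall, about 80 g; origin at the centre of its foot, z along the post
- knob: black flask-shaped knob on the tray, about 0.2 kg: ball 56 mm in diameter (centre 24 mm above the flat foot, which is 28 mm across), straight neck 22 mm in diameter from 53 to 92 mm above the foot, lip 26 mm across, top at 98 mm. Origin at the centre of the foot, z up the neck. Seated on the ring's inner edge its foot is about 7 mm below the ring's top face
- tray: fixed aluminium sheet tray with a white liner, 310 (x) x 230 (y) mm, rim 18 mm high, floor 4 mm above the table; origin at the centre of its underside. The posts, the knob and the three brackets stand on it in two rows of three, in any order, about 90 mm apart along tray x and 100 mm along tray y
- bracket1: loose black handle bracket lying on the tray, 70 x 18 x 22 mm, leave alone; origin under its middle
- bracket2: like bracket1, leave alone
- bracket3: like bracket1, leave alone
- tape_roll: loose cardboard-coloured roll of tape lying flat, 96 mm across, 24 mm high, leave alone; origin under its centre
- note_pad: loose yellow note pad 76 x 76 x 14 mm, leave alone; origin under its centre
- pen: loose green pen 145 mm long, 9 mm thick, leave alone; origin under the middle of its barrel
- jar: loose closed jar 60 mm across, 75 mm high, leave alone; origin under its centre
Not all that is in view belongs to the job. Leave any blue or white look-alike of the plain_post alone.

How it is judged:
By the outcome, as a careful person would: the job done as asked, in the order asked, and still so for the second after the job is handed in, while the arm keeps its last pose, push and grip.
It also fails if it takes over 64 s, if anything falls off the work surface, if the arm or the gripper's body presses on something with over 40 N, if the wrist force passes 120 N, or if a joint passes its speed limit or range.

## Working session

There is one attempt and no reset: what is moved stays moved. The work goes in short steps, Python scripts to look and compute and a shell command to move; the robot and the scene stay as the last step left them, time stands still between calls to the robot, and variables do not carry over. Pictures are saved under pics/ and viewed, at most 10 in all, crops included, and the job is handed in when it is done.

```bash
mkdir -p pics; ls; python3 - <<'E'
from station import *
import cv2,numpy as np
s=observe();print(s['time'],s['tcp_pos'],np.round(s['tool_rot'],3).tolist(),s['gripper_width'])
for n in ['scene','top']:
    im=camera(n);cv2.imwrite(f'pics/{n}0.png',im[:,:,::-1])
    m=camera_model(n);print(n,{k:np.round(v,4).tolist() for k,v in m.items()})
a=[cv2.imread(f'pics/{n}0.png') for n in ['scene','top']]
print(globals().get('tip_extent'))
E
```

```text
pics
0.0 [ 0.18625718 -0.57006598  0.4038471 ] [[0.951, 0.311, -0.001], [0.311, -0.951, 0.002], [0.0, -0.002, -1.0]] 1.0039471709136727
scene {'intrinsics': [[419.449, 0.0, 249.7587], [0.0, 419.449, 188.8685], [0.0, 0.0, 1.0]], 'k1': -0.0186, 'R': [[-0.8897, 0.4564, 0.007], [0.2823, 0.5622, -0.7773], [-0.3587, -0.6896, -0.6291]], 't': [0.5338, -0.0378, 1.2024]}
top {'intrinsics': [[435.4332, 0.0, 255.6412], [0.0, 435.4332, 186.5245], [0.0, 0.0, 1.0]], 'k1': -0.0961, 'R': [[0.0574, -0.9983, -0.0006], [-0.9771, -0.0561, -0.2051], [0.2048, 0.0124, -0.9787]], 't': [-0.1471, 0.5141, 1.0422]}
0.1734
```

View pics/top0.png

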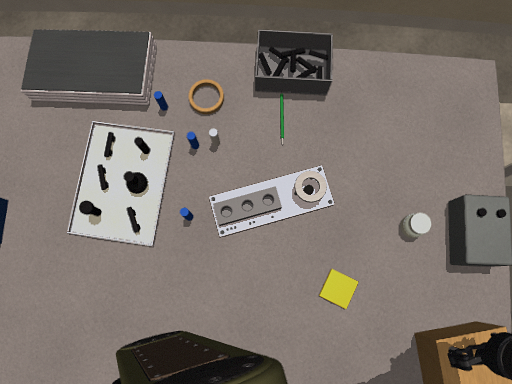

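View pics/scene0.png

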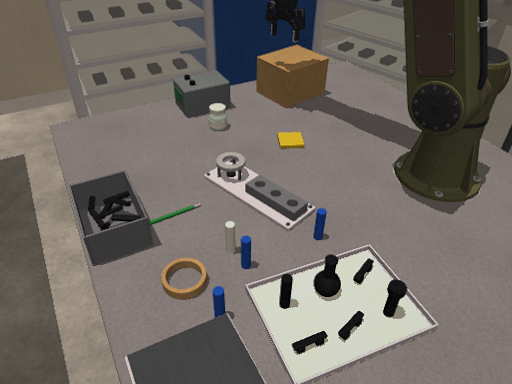

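The top view shows the tray at the left: plain post at (142,146), knob at (136,182) and headed post at (89,208), with brackets at (109,144), (102,177) and (133,219). The jig ring is at (311,186), and pockets 1, 2 and 3 are at (268,199), (247,205) and (226,211).

Possible mix-ups:
- **Plain post, black (142,146):** blue posts at (161,100), (193,140) and (186,214), the white post at (213,136), the brackets, and the black parts in the bin at (293,62).
- **Headed post (89,208):** the knob at (136,182).

I chose the black standing items on the tray, and will check them in a close crop.

```bash
cat > h.py <<'E'
from station import *
import cv2,numpy as np
def ray(m,uv):
    K=np.array(m['intrinsics']);d=np.array([(uv[0]-K[0,2])/K[0,0],(uv[1]-K[1,2])/K[1,1]])
    p=d.copy()
    for _ in range(8): p=d/(1+m['k1']*(p@p))
    R=np.array(m['R']);return -R.T@np.array(m['t']),R.T@np.array([p[0],p[1],1])
def onz(m,uv,z):
    c,d=ray(m,uv);return (c+d*(z-c[2])/d[2])[:2]
def proj(m,X):
    p=np.array(m['R'])@np.array(X)+np.array(m['t']);p=p[:2]/p[2];p=p*(1+m['k1']*(p@p))
    K=np.array(m['intrinsics']);return K[:2,:2]@p+K[:2,2]
E
python3 - <<'E'
from h import *
a=cv2.imread('pics/top0.png');b=cv2.imread('pics/scene0.png')
c1=cv2.resize(a[115:250,60:180],None,fx=4,fy=4,interpolation=cv2.INTER_CUBIC)[:540]
cv2.imwrite('pics/c.png',np.vstack([np.hstack([cv2.resize(a[118:248,64:178],(399,455),interpolation=3),cv2.resize(b[240:370,245:359],(399,455),interpolation=3)]),]))
m=camera_model('top')
g=cv2.cvtColor(a,cv2.COLOR_BGR2GRAY)
for n,(x0,y0,x1,y1),th in [('tray',(70,120,175,245),45),('jig',(210,160,335,235),70)]:
    mk=np.zeros_like(g);mk[y0:y1,x0:x1]=(g[y0:y1,x0:x1]<th)*255
    for c in cv2.findContours(mk,0,2)[0]:
        if cv2.contourArea(c)>12: (u,v),(w,h),an=cv2.minAreaRect(c);print(n,round(u,1),round(v,1),round(w),round(h),round(an),'table',onz(m,(u,v),0.04).round(3))
for uv,z in [((268,199),.04),((247,205),.04),((226,211),.04),((311,186),.062)]: print(uv,onz(m,uv,z).round(3))
E
```

```text
tray 133.5 219.0 26 6 73 table [0.423 0.186]
tray 90.1 207.7 21 12 9 table [0.445 0.302]
tray 136.2 181.3 23 20 72 table [0.521 0.19 ]
tray 102.6 176.8 24 7 81 table [0.527 0.28 ]
tray 141.9 145.2 19 7 49 table [0.618 0.187]
tray 109.6 144.7 7 24 11 table [0.615 0.273]
jig 247.2 202.7 10 6 6 table [ 0.482 -0.098]
jig 268.2 196.8 10 6 6 table [ 0.5   -0.151]
jig 308.3 189.3 9 8 45 table [ 0.525 -0.251]
(268, 199) [ 0.494 -0.15 ]
(247, 205) [ 0.476 -0.098]
(226, 211) [ 0.457 -0.046]
(311, 186) [ 0.529 -0.256]
```

View pics/c.png

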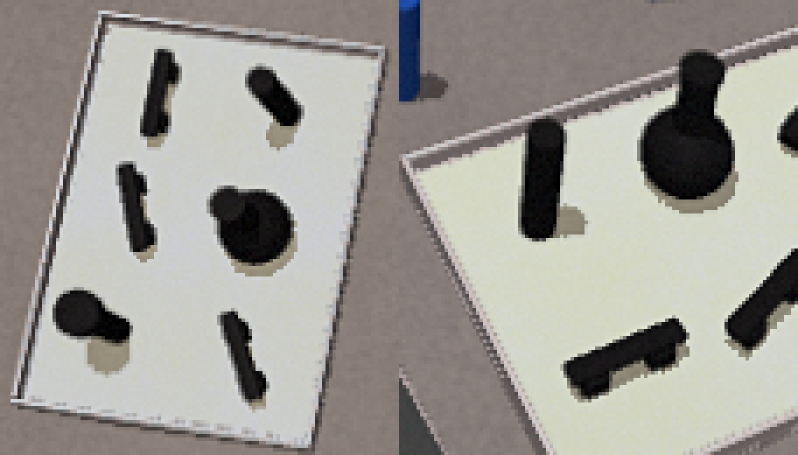

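The crop confirms the plain post (top at crop (262,79)), the knob (lip at (228,203)) and the headed post (head at (77,313)). Next I move over the jig and turn so that the fingers close along jig x.

```bash
python3 -m jog '[0.037,-0.027,0,0,0,0,0, 0.037,-0.027,0,0,0,0,0, 0.037,-0.027,0,0,0,0,0, 0.037,-0.027,0,0,0,0,0, 0.037,-0.027,0,0,0,0,0, 0.037,-0.027,0,0,0,0,0, 0.037,-0.027,0,0,0,0,0, 0.037,-0.027,0,0,0,0,0, 0.037,-0.027,0,0,0,0,0, 0.037,-0.027,0,0,0,0,0]'; python3 -m jog '[0,0,0,0,0,-0.15,0, 0,0,0,0,0,-0.15,0, 0,0,0,0,0,-0.15,0, 0,0,0,0,0,-0.15,0, 0,0,0,0,0,-0.15,0, 0,0,0,0,0,-0.15,0, 0,0,0,0,0,-0.15,0, 0,0,0,0,0,-0.15,0, 0,0,0,0,0,-0.15,0, 0,0,0,0,0,-0.15,0]'
python3 - <<'E'
from h import *
s=observe();print(s['time'],s['tcp_pos'],np.round(s['tool_rot'],3).tolist(),np.round(s['joint_positions'],1))
m=camera_model('wrist');im=camera('wrist');cv2.imwrite('pics/w1.png',im[:,:,::-1]);np.save('w1.npy',m,allow_pickle=True)
R=np.array(m['R']);print('cam',-R.T@np.array(m['t']),R.round(2).tolist(),m['intrinsics'][0],m['k1'])
mt=camera_model('top')
for n,uv,z in [('plain',(138.9,140.6),.089),('headed',(86,207.4),.089),('knob',(129.1,176),.102)]:print(n,onz(mt,uv,z))
for n,X in [('p1',(.494,-.15,.04)),('p2',(.476,-.098,.04)),('ring',(.529,-.256,.062))]:print(n,proj(m,X))
E
```

```text
time: 1.1
tcp_pos: [0.4548, -0.197, 0.4045]
tool_rot: [[0.951, 0.311, -0.0], [0.311, -0.951, 0.0], [-0.0, -0.0, -1.0]]
wrist_force: [1.7, -0.5, 0.4]
gripper_width: 1.001
grasp_force: 0.0
time: 2.1
tcp_pos: [0.454, -0.1987, 0.4043]
tool_rot: [[-0.249, 0.969, -0.001], [0.969, 0.249, 0.0], [0.001, -0.001, -1.0]]
wrist_force: [0.6, -0.3, 0.7]
gripper_width: 0.998
grasp_force: 0.0
2.1 [ 0.45400206 -0.19868091  0.40428161] [[-0.249, 0.969, -0.001], [0.969, 0.249, 0.0], [0.001, -0.001, -1.0]] [-23.6   6.8 -16.8  66.5  -0.   52. ]
cam [ 0.43640137 -0.13016745  0.3727889 ] [[0.97, 0.25, -0.0], [0.24, -0.93, 0.28], [0.07, -0.27, -0.96]] [271.78130289   0.         256.650928  ] -0.035802413208703414
plain [0.61496514 0.18121684]
headed [0.43841648 0.29327128]
knob [0.52001709 0.19102349]
p1 [298.91538315 143.00348272]
p2 [296.98783459  95.33946879]
ring [303.61531959 235.00769393]
```

View pics/w1.png

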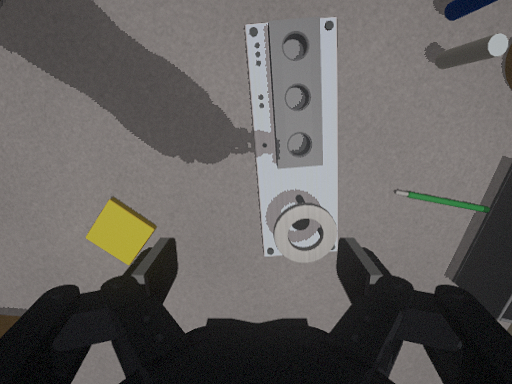

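The wrist view shows pockets 1, 2 and 3 at (299,144), (297,97) and (293,46), and the ring at (305,233). All of these match the top-view predictions to within 2 px. I measure them finely, then move over the tray.

```bash
python3 -m jog '[0.042,0.0155,0,0,0,0,0, 0.042,0.0155,0,0,0,0,0, 0.042,0.0155,0,0,0,0,0, 0.042,0.0155,0,0,0,0,0, 0.042,0.0155,0,0,0,0,0, 0.042,0.0155,0,0,0,0,0, 0.042,0.0155,0,0,0,0,0, 0.042,0.0155,0,0,0,0,0, 0,0,0,0,0,-0.075,0, 0,0,0,0,0,0,0]'
python3 - <<'E'
from h import *
m=np.load('w1.npy',allow_pickle=True).item();g=cv2.imread('pics/w1.png',0)
mt=camera_model('top');gt=cv2.imread('pics/top0.png',0)
def hough(g,c,w,r0,r1):
    x0,y0=int(c[0]-w),int(c[1]-w);p=cv2.resize(g[y0:y0+2*w,x0:x0+2*w],None,fx=4,fy=4,interpolation=3)
    h=cv2.HoughCircles(p,cv2.HOUGH_GRADIENT,1.5,400,param1=80,param2=12,minRadius=int(4*r0),maxRadius=int(4*r1))
    h=h[0,0];return (h[0]+.5)/4-.5+x0,(h[1]+.5)/4-.5+y0,h[2]/4
for n,c,w,r0,r1,z in [('p1',(299,144),18,9,13,.04),('p2',(297,97),18,9,13,.04),('p3',(293,46),18,9,13,.04),('ring',(305,233),42,28,37,.062)]:
    u,v,r=hough(g,c,w,r0,r1);print(n,u,v,r,onz(m,(u,v),z).round(4))
s=observe();print(s['time'],s['tcp_pos'],np.round(s['tool_rot'],3).tolist())
m=camera_model('wrist');im=camera('wrist');cv2.imwrite('pics/w2.png',im[:,:,::-1]);np.save('w2.npy',m,allow_pickle=True)
E
```

```text
time: 3.15
tcp_pos: [0.4927, 0.1586, 0.4042]
tool_rot: [[-0.315, 0.949, -0.001], [0.949, 0.315, -0.001], [-0.0, -0.001, -1.0]]
wrist_force: [0.5, 0.2, 0.0]
gripper_width: 0.998
grasp_force: 0.0
p1 299.1875 144.9375 11.55 [ 0.495  -0.1521]
p2 297.1875 96.0625 12.7875 [ 0.4765 -0.0987]
p3 293.9375 46.1875 12.7875 [ 0.4579 -0.0488]
ring 304.0625 232.0625 30.5875 [ 0.5283 -0.252 ]
3.15 [0.49273968 0.15856106 0.40418791] [[-0.315, 0.949, -0.001], [0.949, 0.315, -0.001], [-0.0, -0.001, -1.0]]
```

View pics/w2.png

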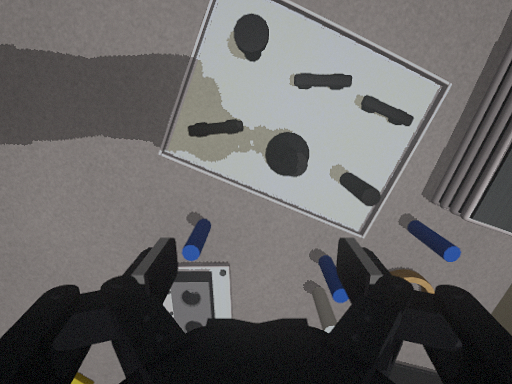

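The wrist view shows the headed post's head at about (252,33), the knob at (288,155) and the plain post with its top end near (368,192). I compare these with the top-view predictions on a brightened crop.

```bash
python3 - <<'E'
from h import *
m=np.load('w2.npy',allow_pickle=True).item();a=cv2.imread('pics/w2.png')
b=np.clip(a.astype(float)*3.5,0,255).astype(np.uint8)
for n,X,z0,z1 in [('plain',(.615,.1812),.004,.089),('headed',(.4384,.2933),.004,.089),('knob',(.520,.191),.004,.102)]:
    p=proj(m,(*X,z1));print(n,'top',p,'foot',proj(m,(*X,z0)))
    cv2.circle(b,tuple(np.round(p).astype(int)),0,(0,0,255),-1)
c=b[5:215,220:400];cv2.imwrite('pics/w2c.png',cv2.resize(c,None,fx=2.8,fy=2.8,interpolation=0))
g=cv2.cvtColor(a,cv2.COLOR_BGR2GRAY)
mk=((g<70)*255).astype(np.uint8)
for c in cv2.findContours(mk[5:215,215:400],0,2)[0]:
    if cv2.contourArea(c)>150:print(cv2.boundingRect(c+np.array([[215,5]])))
E
```

```text
plain top [369.15505308 197.66132106] foot [345.19068014 179.64851749]
headed top [247.57378907  32.3100283 ] foot [249.88855027  52.09083413]
knob top [292.94140308 164.14953707] foot [283.76292567 151.2868794 ]
(340, 173, 41, 33)
(266, 132, 43, 44)
(215, 119, 28, 15)
(361, 96, 39, 29)
(294, 74, 58, 15)
(234, 14, 35, 47)
(284, 5, 111, 56)
```

View pics/w2c.png

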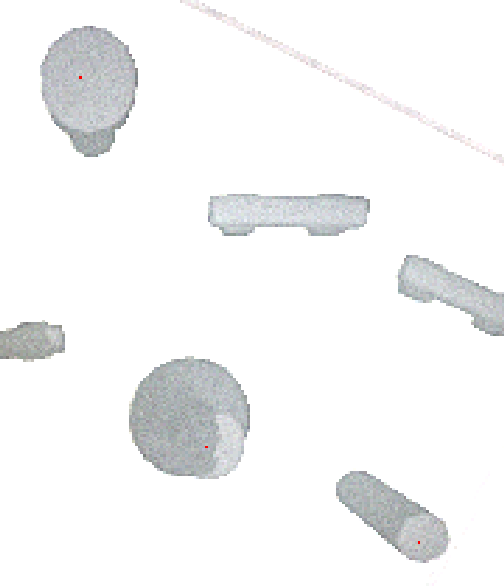

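The predictions hold, with the head about 4 px to the right. I cast rays from the disc centres: plain (370.6,196.6), headed (251.2,31.5), knob lip (293.7,162.5).

```bash
python3 - <<'E'
from h import *
m=np.load('w2.npy',allow_pickle=True).item()
for n,uv,z in [('plain',(370.6,196.6),.089),('headed',(251.2,31.5),.089),('knob',(293.7,162.5),.102)]:print(n,onz(m,uv,z).round(4))
s=observe();R=np.array(s['tool_rot']);p=np.array(s['tcp_pos'])
print('to headed (tool)',R.T@(np.append(onz(m,(251.2,31.5),.089),.081+.155)-p))
E
```

```text
plain [0.616  0.1828]
headed [0.4414 0.295 ]
knob [0.5201 0.1928]
to headed (tool) [ 0.14656544 -0.00562377  0.16823278]
```

```bash
python3 -m jog '[0.0364,-0.0018,0,0,0,0,0, 0.0364,-0.0018,0,0,0,0,0, 0.0364,-0.0018,0,0,0,0,0, 0.0364,-0.0018,0,0,0,0,0, 0,0,0.043,0,0,0,0, 0,0,0.043,0,0,0,0, 0,0,0.043,0,0,0,0, 0,0,0.044,0,0,0,0, 0,0,0,0,0,0,0, 0,0,0,0,0,0,0]'
python3 - <<'E'
from h import *
m=camera_model('wrist');im=camera('wrist');a=im[:,:,::-1].copy()
p=proj(m,(.440,.2945,.089));print(p)
b=np.clip(a.astype(float)*3,0,255).astype(np.uint8);cv2.circle(b,tuple(np.round(p).astype(int)),2,(0,0,255),-1);cv2.imwrite('pics/w3.png',b)
E
```

```text
time: 4.2
tcp_pos: [0.4404, 0.2923, 0.232]
tool_rot: [[-0.312, 0.95, -0.002], [0.95, 0.312, -0.001], [-0.001, -0.002, -1.0]]
wrist_force: [-0.5, 0.7, 1.1]
gripper_width: 1.0
grasp_force: 0.0
[257.91795431 267.16939427]
```

View pics/w3.png

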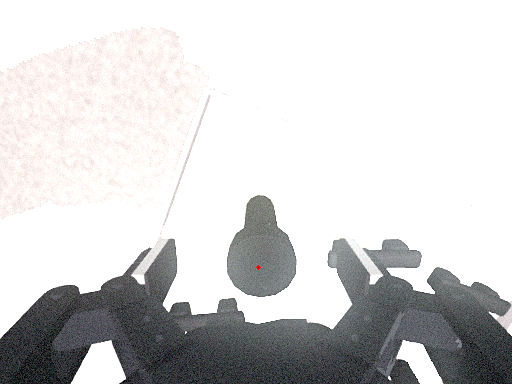

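The headed post's head is centred at about (261,263), between the pads at columns 170 and 345. It sits about 4 mm along tool +x from the TCP, so I shift and close.

```bash
python3 -m jog '[0.004,0.001,0,0,0,0,0, 0,0,0,0,0,0,255, 0,0,0,0,0,0,255, 0,0,0,0,0,0,255, 0,0,0,0,0,0,255, 0,0,0,0,0,0,255, 0,0,0,0,0,0,255, 0,0,0,0,0,0,255]'; python3 -m jog '[0,0,-0.03,0,0,0,255, 0,0,-0.03,0,0,0,255, 0,0,-0.03,0,0,0,255, 0,0,0,0,0,0,255]'
```

```text
time: 5.05
tcp_pos: [0.4402, 0.2975, 0.2324]
tool_rot: [[-0.315, 0.949, 0.001], [0.949, 0.315, 0.001], [0.0, 0.001, -1.0]]
wrist_force: [-0.5, -0.2, 5.4]
gripper_width: 0.381
grasp_force: 58.9
time: 5.45
tcp_pos: [0.4414, 0.2983, 0.3258]
tool_rot: [[-0.315, 0.949, 0.006], [0.949, 0.315, 0.004], [0.002, 0.007, -1.0]]
wrist_force: [-0.1, 0.4, -0.6]
gripper_width: 0.376
grasp_force: 59.7
```

Gripped and lifted. Moving over pocket 1.

```bash
python3 -m jog '[-0.0443,-0.0091,-0.01,0,0,0,255, -0.0443,-0.0091,-0.01,0,0,0,255, -0.0443,-0.0091,-0.01,0,0,0,255, -0.0443,-0.0091,0,0,0,0,255, -0.0443,-0.0091,0,0,0,0,255, -0.0443,-0.0091,0,0,0,0,255, -0.0443,-0.0091,0,0,0,0,255, -0.0443,-0.0091,0,0,0,0,255, -0.0443,-0.0091,0,0,0,0,255, -0.0443,-0.0091,0,0,0,0,255]'; python3 -m jog '[0,0,0.03,0,0,0,255, 0,0,0.03,0,0,0,255, 0,0,0.015,0,0,0,255, 0,0,0,0,0,0,255,0,0,0,0,0,0,255]'
python3 - <<'E'
from h import *
s=observe();R=np.array(s['tool_rot']);p=np.array(s['tcp_pos']);print(p)
m=camera_model('wrist');im=camera('wrist');a=im[:,:,::-1].copy()
ms=camera_model('scene');b=camera('scene')[:,:,::-1].copy()
b2=camera('top')[:,:,::-1].copy();cv2.imwrite('pics/t4raw.png',b2);cv2.imwrite('pics/w4raw.png',a);cv2.imwrite('pics/s4raw.png',b)
P=(.4947,-.1511,.04)
c1=a[60:300,170:350];c2=b[130:230,200:320];
o=np.hstack([cv2.resize(np.clip(c1.astype(float)*1.8,0,255).astype(np.uint8),(400,533)),cv2.resize(c2,(400,333),interpolation=3)[:333] if 0 else cv2.copyMakeBorder(cv2.resize(c2,(400,333),interpolation=3),0,200,0,0,0)])
cv2.imwrite('pics/v4.png',o)
print(proj(m,P),proj(ms,P))
E
```

```text
time: 6.45
tcp_pos: [0.4926, -0.1536, 0.3509]
tool_rot: [[-0.314, 0.949, -0.001], [0.949, 0.314, 0.0], [0.001, -0.001, -1.0]]
wrist_force: [1.1, -0.1, -0.9]
gripper_width: 0.379
grasp_force: 59.7
time: 6.95
tcp_pos: [0.4928, -0.1517, 0.2764]
tool_rot: [[-0.315, 0.949, -0.001], [0.949, 0.315, 0.0], [0.001, -0.001, -1.0]]
wrist_force: [-0.1, 0.9, -0.9]
gripper_width: 0.378
grasp_force: 59.7
[ 0.4928135  -0.15171456  0.27642439]
[259.51739675 206.5499405 ] [259.23884511 183.48545786]
```

View pics/v4.png

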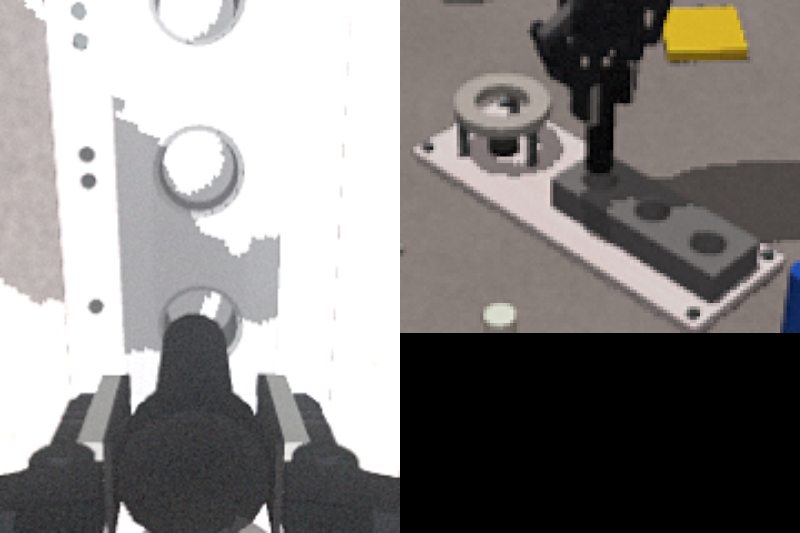

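The hole centre is at crop (201,328), which is pixel (260.5,207.7), against a prediction of (259.5,206.5). The post's foot edge is at crop (195,317), so the post sits slightly off. I compute the correction.

```bash
python3 - <<'E'
from h import *
s=observe();R=np.array(s['tool_rot']);m=camera_model('wrist')
h=onz(m,(260.2,207.3),.04);f=onz(m,(257.5,202.5),.0484)-.011*R[:2,0]
print('hole',h,'foot',f,'tcp',s['tcp_pos'],'delta tool',(R.T@np.append(h-f,0)).round(4),s['time'])
E
```

```text
hole [ 0.49712772 -0.15231797] foot [ 0.49633754 -0.15696913] tcp [ 0.49363722 -0.15182569  0.27783125] delta tool [ 0.0042  0.0022 -0.    ] 7.1
```

```bash
python3 -m jog '[0.0035,0.002,0,0,0,0,255, 0,0,0,0,0,0,255, 0,0,0.006,0,0,0,255, 0,0,0.006,0,0,0,255, 0,0,0.006,0,0,0,255, 0,0,0,0,0,0,255]'; python3 -m jog '[0,0,0.006,0,0,0,255, 0,0,0.006,0,0,0,255, 0,0,0.004,0,0,0,255, 0,0,0,0,0,0,255]'
```

```text
time: 7.7
tcp_pos: [0.4932, -0.1477, 0.2574]
tool_rot: [[-0.314, 0.949, -0.002], [0.949, 0.314, 0.001], [0.001, -0.002, -1.0]]
wrist_force: [0.1, -0.2, -0.5]
gripper_width: 0.378
grasp_force: 59.7
time: 8.1
tcp_pos: [0.4934, -0.1478, 0.2419]
tool_rot: [[-0.315, 0.949, -0.001], [0.949, 0.315, 0.0], [0.001, -0.001, -1.0]]
wrist_force: [-0.6, 0.5, -0.4]
gripper_width: 0.381
grasp_force: 59.7
```

```bash
python3 -m jog '[0,0,0.002,0,0,0,255, 0,0,0.001,0,0,0,255, 0,0,0,0,0,0,255]';python3 -m jog '[0,0,0,0,0,0,0, 0,0,0,0,0,0,0, 0,0,0,0,0,0,0, 0,0,0,0,0,0,0, 0,0,0,0,0,0,0]'; python3 -m jog '[0,0,-0.035,0,0,0,0, 0,0,-0.035,0,0,0,0, 0,0,-0.035,0,0,0,0, 0,0,-0.035,0,0,0,0, 0,0,0,0,0,0,0]'
python3 - <<'E'
from h import *
b=camera('scene')[:,:,::-1].copy();cv2.imwrite('pics/s5.png',b)
ms=camera_model('scene');P=np.array([.4953,-.1505])
print([proj(ms,(*P,z)).round(1) for z in (.012,.04,.097)])
a=camera('wrist')[:,:,::-1].copy();m=camera_model('wrist');print(proj(m,(*P,.097)),observe()['tcp_pos'])
o=np.hstack([cv2.resize(np.clip(a[100:340,170:350].astype(float)*1.8,0,255).astype(np.uint8),(400,533)),cv2.copyMakeBorder(cv2.resize(b[130:230,200:320],(400,333),interpolation=3),0,200,0,0,0)])
cv2.imwrite('pics/v5.png',o)
E
```

```text
time: 8.4
tcp_pos: [0.4941, -0.148, 0.2405]
tool_rot: [[-0.314, 0.949, 0.001], [0.949, 0.314, -0.001], [-0.001, 0.001, -1.0]]
wrist_force: [-1.7, 0.1, 4.9]
gripper_width: 0.38
grasp_force: 60.3
time: 8.9
tcp_pos: [0.4938, -0.1478, 0.2396]
tool_rot: [[-0.315, 0.949, -0.0], [0.949, 0.315, 0.0], [0.0, -0.0, -1.0]]
wrist_force: [-0.2, 1.3, -0.2]
gripper_width: 1.0
grasp_force: 0.0
time: 9.4
tcp_pos: [0.4955, -0.1483, 0.3847]
tool_rot: [[-0.315, 0.949, 0.008], [0.949, 0.315, -0.002], [-0.005, 0.007, -1.0]]
wrist_force: [0.3, -0.9, 0.1]
gripper_width: 0.997
grasp_force: 0.0
[array([258.9, 191.9]), array([259.1, 183.7]), array([259.6, 166.1])]
[256.61203589 192.88384519] [ 0.49411097 -0.1479214   0.38036917]
```

View pics/v5.png

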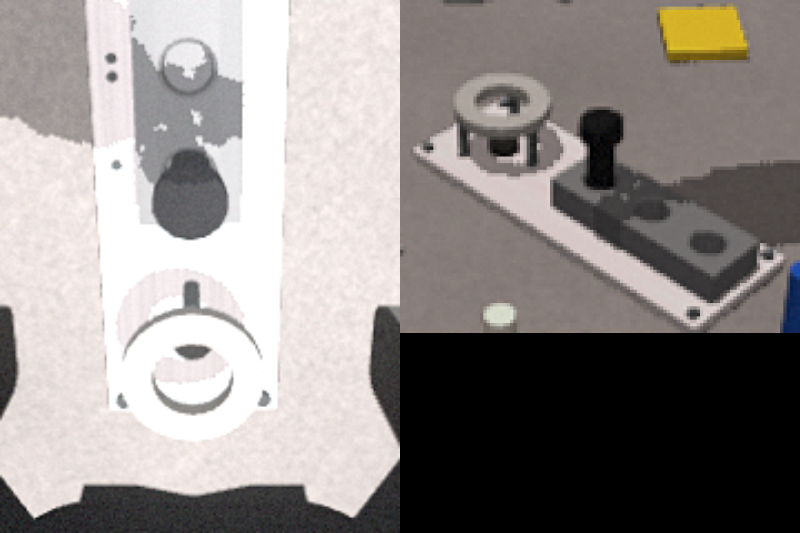

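The headed post is seated in pocket 1. Its head is at scene crop (602,118), which is about (260.6,165.4), against (259.6,166.1) predicted for a top at 97 mm. It was released with the gripper fully open. Next is the plain post.

```bash
python3 - <<'E'
from h import *
m=camera_model('wrist');a=camera('wrist');print('ring est',onz(m,(256.7,268.5),.062));cv2.imwrite('pics/w5.png',a[:,:,::-1]);np.save('w5.npy',m,allow_pickle=True)
g=a.min(2)[225:310,200:315]
mk=(g>105).astype(np.uint8)*255
print(np.percentile(g,[10,50,90]),g[48,20:95:3].tolist())
E
python3 -m jog '[0.0344,0.0274,0,0,0,0,0, 0.0344,0.0274,0,0,0,0,0, 0.0344,0.0274,0,0,0,0,0, 0.0344,0.0274,0,0,0,0,0, 0.0344,0.0274,0,0,0,0,0, 0.0344,0.0274,0,0,0,0,0, 0.0344,0.0274,0,0,0,0,0, 0.0344,0.0274,0,0,0,0,0, 0,0,0,0,0,0,0, 0,0,0,0,0,0,0]'
python3 - <<'E'
from h import *
s=observe();m=camera_model('wrist');a=camera('wrist');R=np.array(s['tool_rot']);print(s['tcp_pos'],R.round(3).tolist())
P=(.6155,.182);p=proj(m,(*P,.089));print('pred top',p,'foot',proj(m,(*P,.004)))
g=a.max(2);cv2.imwrite('pics/w6.png',a[:,:,::-1])
mk=((g<75)*255).astype(np.uint8);mk[:, :170]=0;mk[:,350:]=0;mk[310:]=0
for c in cv2.findContours(mk,0,2)[0]:
    if cv2.contourArea(c)>150:print(cv2.boundingRect(c),cv2.minAreaRect(c))
print('to target',R.T@(np.array([*P,.217])-s['tcp_pos']))
E
```

```text
ring est [ 0.52847784 -0.24985997]
[121. 129. 181.] [176, 181, 154, 160, 158, 161, 158, 171, 137, 122, 126, 128, 171, 169, 183, 183, 182, 183, 127, 160, 157, 157, 154, 160, 182]
time: 10.55
tcp_pos: [0.6148, 0.1831, 0.3773]
tool_rot: [[-0.316, 0.949, -0.004], [0.949, 0.316, -0.002], [-0.0, -0.004, -1.0]]
wrist_force: [-0.4, -0.9, -0.7]
gripper_width: 0.999
grasp_force: 0.0
[0.61482756 0.18309122 0.37728538] [[-0.316, 0.949, -0.004], [0.949, 0.316, -0.002], [-0.0, -0.004, -1.0]]
pred top [258.21007752 190.19920875] foot [258.14023958 172.29278125]
(170, 238, 8, 50) ((173.5, 262.5), (49.0, 7.0), 90.0)
(332, 219, 18, 81) ((342.87664794921875, 258.92535400390625), (80.89904022216797, 16.26036834716797), 85.13549041748047)
(250, 165, 21, 35) ((260.0, 182.0), (34.0, 20.0), 90.0)
(170, 120, 39, 48) ((189.0, 143.5), (47.0, 38.0), 90.0)
(263, 79, 59, 34) ((291.6000061035156, 96.19999694824219), (60.924461364746094, 16.14727210998535), 23.629377365112305)
(186, 55, 64, 18) ((217.5, 63.5), (17.0, 63.0), 90.0)
to target [-0.00119851  0.00090562  0.16028346]
```

```bash
python3 -m jog '[0,0.002,0.04,0,0,0,0, 0,0,0.04,0,0,0,0, 0,0,0.04,0,0,0,0, 0,0,0.04,0,0,0,0, 0,0,0,0,0,0,0]'; python3 -m jog '[0,0,0,0,0,0,255, 0,0,0,0,0,0,255, 0,0,0,0,0,0,255, 0,0,0,0,0,0,255, 0,0,0,0,0,0,255, 0,0,0,0,0,0,255, 0,0,0,0,0,0,255, 0,0,0,0,0,0,255]'; python3 -m jog '[0,0,-0.04,0,0,0,255, 0,0,-0.04,0,0,0,255, 0,0,-0.04,0,0,0,255, 0,0,0,0,0,0,255]'
```

```text
time: 11.1
tcp_pos: [0.6135, 0.1802, 0.2137]
tool_rot: [[-0.313, 0.95, -0.011], [0.95, 0.313, -0.004], [0.0, -0.012, -1.0]]
wrist_force: [-1.6, -0.0, -0.6]
gripper_width: 1.002
grasp_force: 0.0
time: 11.9
tcp_pos: [0.6179, 0.1832, 0.2214]
tool_rot: [[-0.315, 0.949, 0.003], [0.949, 0.315, 0.001], [-0.0, 0.003, -1.0]]
wrist_force: [-0.6, -0.4, 6.8]
gripper_width: 0.243
grasp_force: 58.3
time: 12.3
tcp_pos: [0.6192, 0.1837, 0.3466]
tool_rot: [[-0.315, 0.949, 0.01], [0.949, 0.315, 0.003], [-0.0, 0.011, -1.0]]
wrist_force: [0.8, 0.0, -0.3]
gripper_width: 0.24
grasp_force: 58.7
```

```bash
python3 -m jog '[-0.028,-0.028,0,0,0,0,255, -0.028,-0.028,0,0,0,0,255, -0.028,-0.028,0,0,0,0,255, -0.028,-0.028,0,0,0,0,255, -0.028,-0.028,0,0,0,0,255, -0.028,-0.028,0,0,0,0,255, -0.028,-0.028,0,0,0,0,255, -0.028,-0.028,0,0,0,0,255, 0,0,0,0,0,0,255]'; python3 -m jog '[0,0,0.03,0,0,0,255, 0,0,0.03,0,0,0,255, 0,0,0.016,0,0,0,255, 0,0,0,0,0,0,255,0,0,0,0,0,0,255]'
python3 - <<'E'
from h import *
s=observe();m=camera_model('wrist');a=camera('wrist');R=np.array(s['tool_rot']);p=np.array(s['tcp_pos']);print(p)
cv2.imwrite('pics/w7.png',a[:,:,::-1]);P=(.4763,-.0993)
print('hole pred',proj(m,(*P,.04)), 'P3',proj(m,(.4579,-.0475,.04)))
g=a.max(2)
print('rows: dark extents')
for r in range(190,262,6):
    x=np.where(g[r,190:330]<45)[0]; print(r,(x.min()+190,x.max()+190,len(x)) if len(x) else None)
q=g[130:215,225:295];print(np.array2string(q[::4,::3],max_line_width=200))
E
```

```text
time: 13.2
tcp_pos: [0.4728, -0.103, 0.3393]
tool_rot: [[-0.31, 0.951, -0.002], [0.951, 0.31, -0.001], [-0.001, -0.002, -1.0]]
wrist_force: [0.3, 1.0, -0.4]
gripper_width: 0.243
grasp_force: 59.0
time: 13.7
tcp_pos: [0.4752, -0.0997, 0.2638]
tool_rot: [[-0.315, 0.949, -0.001], [0.949, 0.315, 0.0], [0.0, -0.0, -1.0]]
wrist_force: [0.3, -0.4, -0.7]
gripper_width: 0.245
grasp_force: 59.0
[ 0.47520228 -0.09972333  0.26377226]
hole pred [258.43736865 211.87413619] P3 [257.01949482 137.60167972]
rows: dark extents
190 None
196 None
202 (np.int64(254), np.int64(256), 2)
208 (np.int64(244), np.int64(268), 25)
214 (np.int64(243), np.int64(270), 27)
220 (np.int64(242), np.int64(271), 30)
226 (np.int64(241), np.int64(272), 32)
232 (np.int64(235), np.int64(278), 40)
238 (np.int64(216), np.int64(298), 51)
244 (np.int64(220), np.int64(281), 50)
250 (np.int64(210), np.int64(304), 59)
256 (np.int64(207), np.int64(306), 66)
[[101 102 102 103 102  81 152 152 153 153 155 155 156 156 158 165 102 106 130 157 156 157 156 156]
 [100 100 102 102  90  65 151 153 154 155 154 158 154 158 158 108 100  67 110 15
[... 1299 characters left out ...]
3 105]
 [ 99 100  96  99  98  96  97  99  97  94  96  94  96  95  94  95  96  98  98 102 102 101 106 103]
 [ 98  99 101  98  99  95  96  94  95  90  74  80  81  72  92  99  97 100 100 102 103 100 104 101]
 [100  96 100  98  99  94  95  79  89  94  98  96 151 152 150 131  79  96  96 101 103 104 103 103]
 [ 99  99  99 100  99  92  82  95  97  78  45  61 120 151 149 100  99  85  97 100 101 102 103 105]
 [100 100  95  99 100  84  61  48  38  38  38  37  42  39  57  95  96  66  91 101 103 101 101 102]
 [ 95  99 101 100  99  83  39  38  38  41  41  42  45  41  40  85  62  59  85 104 101 126 123 157]
 [ 99  99  99  99  99  89  37  43  37  35  39  39  37  38  43  42  66  66 113 153 148 150 151 151]]
```

```bash
python3 - <<'E'
from h import *
s=observe();R=np.array(s['tool_rot']);m=camera_model('wrist')
h=onz(m,(258.8,211.6),.04);f=onz(m,(255.7,202.5),.047)-.011*R[:2,0]
print('hole',h,'foot',f,'tcp',s['tcp_pos'],'delta tool',(R.T@np.append(h-f,0)).round(4),s['time'])
E
```

```text
hole [ 0.47732494 -0.0994583 ] foot [ 0.47558799 -0.10158127] tcp [ 0.47564096 -0.09989047  0.2644565 ] delta tool [0.0015 0.0023 0.    ] 13.75
```

```bash
python3 -m jog '[0.0015,0.002,0,0,0,0,255, 0,0,0,0,0,0,255, 0,0,0.006,0,0,0,255, 0,0,0.006,0,0,0,255, 0,0,0.006,0,0,0,255, 0,0,0,0,0,0,255]'; python3 -m jog '[0,0,0.006,0,0,0,255, 0,0,0.006,0,0,0,255, 0,0,0.003,0,0,0,255, 0,0,0,0,0,0,255]'
```

```text
time: 14.35
tcp_pos: [0.4758, -0.098, 0.2445]
tool_rot: [[-0.315, 0.949, -0.002], [0.949, 0.315, 0.0], [0.001, -0.002, -1.0]]
wrist_force: [-0.4, -0.2, -0.7]
gripper_width: 0.243
grasp_force: 59.0
time: 14.75
tcp_pos: [0.4761, -0.098, 0.2301]
tool_rot: [[-0.315, 0.949, -0.001], [0.949, 0.315, 0.0], [0.001, -0.001, -1.0]]
wrist_force: [0.7, 0.5, -0.8]
gripper_width: 0.24
grasp_force: 59.0
```

```bash
python3 -m jog '[0,0,0.002,0,0,0,255, 0,0,0,0,0,0,255]'; python3 -m jog '[0,0,0.001,0,0,0,255, 0,0,0.001,0,0,0,255, 0,0,0,0,0,0,255]'
```

```text
time: 14.95
tcp_pos: [0.4766, -0.0981, 0.2295]
tool_rot: [[-0.315, 0.949, 0.0], [0.949, 0.315, -0.0], [-0.0, 0.0, -1.0]]
wrist_force: [-2.7, 0.2, 5.7]
gripper_width: 0.241
grasp_force: 59.6
time: 15.25
tcp_pos: [0.4766, -0.0982, 0.2293]
tool_rot: [[-0.314, 0.949, 0.001], [0.949, 0.314, -0.001], [-0.001, 0.001, -1.0]]
wrist_force: [-8.6, 0.6, 27.3]
gripper_width: 0.24
grasp_force: 62.3
```

Bottomed at the expected height with firm contact. Releasing, lifting and moving over the knob.

```bash
python3 -m jog '[0,0,-0.002,0,0,0,0, 0,0,0,0,0,0,0, 0,0,0,0,0,0,0, 0,0,0,0,0,0,0, 0,0,0,0,0,0,0, 0,0,-0.02,0,0,0,0, 0,0,-0.04,0,0,0,0, 0,0,-0.04,0,0,0,0, 0,0,-0.045,0,0,0,0, 0,0,0,0,0,0,0]'
python3 - <<'E'
from h import *
b=camera('scene');cv2.imwrite('pics/s8.png',b[:,:,::-1]);ms=camera_model('scene')
a=camera('wrist');cv2.imwrite('pics/w8.png',a[:,:,::-1]);np.save('w8.npy',camera_model('wrist'),allow_pickle=True)
p=proj(ms,(.4768,-.0992,.097));print('plain top pred',p)
g=b.max(2);u=int(round(p[0]));mk=g[:,u]<50;v=np.where(mk[140:220])[0]+140;print('dark col rows',v.min(),v.max())
r=int(p[1])+8;x=np.where(g[r,u-15:u+15]<50)[0]+u-15;print('dark cols',x.min(),x.max())
E
python3 -m jog '[0.0374,0.019,0,0,0,0,0, 0.0374,0.019,0,0,0,0,0, 0.0374,0.019,0,0,0,0,0, 0.0374,0.019,0,0,0,0,0, 0.0374,0.019,0,0,0,0,0, 0.0374,0.019,0,0,0,0,0, 0.0374,0.019,0,0,0,0,0, 0,0,0,0,0,0,0, 0,0,0,0,0,0,0]'
python3 - <<'E'
from h import *
s=observe();m=camera_model('wrist');a=camera('wrist');R=np.array(s['tool_rot'])
P=(.5201,.192);print(s['tcp_pos'],'pred lip',proj(m,(*P,.102)),'ball',proj(m,(*P,.028)),'ball edges',[proj(m,(*(np.array(P)+k*R[:2,1]),.028)).round(1) for k in (.028,-.028)])
g=a.max(2);mk=((g<75)*255).astype(np.uint8);mk[:,:185]=0;mk[:,325:]=0;mk[310:]=0
for c in cv2.findContours(mk,0,2)[0]:
    if cv2.contourArea(c)>300:print(cv2.boundingRect(c))
cv2.imwrite('pics/w9.png',a[:,:,::-1])
print(R.T@(np.array([*P,.233])-s['tcp_pos']))
E
```

```text
time: 16.25
tcp_pos: [0.4786, -0.0985, 0.3795]
tool_rot: [[-0.315, 0.949, 0.009], [0.949, 0.315, -0.002], [-0.005, 0.008, -1.0]]
wrist_force: [0.6, -0.4, 0.3]
gripper_width: 1.005
grasp_force: 0.0
plain top pred [275.98854777 174.99957543]
dark col rows 173 209
dark cols 261 280
time: 17.25
tcp_pos: [0.5197, 0.1929, 0.3715]
tool_rot: [[-0.317, 0.949, -0.003], [0.949, 0.317, -0.002], [-0.001, -0.004, -1.0]]
wrist_force: [0.3, 0.1, -0.2]
gripper_width: 0.998
grasp_force: 0.0
[0.51968966 0.19285883 0.37151637] pred lip [258.00148421 195.35599236] ball [257.97539603 177.20316226] ball edges [array([281.8, 177.3]), array([234.2, 177.2])]
(297, 281, 22, 29)
(236, 155, 47, 54)
(185, 140, 27, 16)
(266, 91, 59, 18)
[-0.00087129  0.00063346  0.13851545]
```

```bash
python3 -m jog '[-0.0005,0.0015,0.035,0,0,0,0, 0,0,0.035,0,0,0,0, 0,0,0.034,0,0,0,0, 0,0,0.033,0,0,0,0, 0,0,0,0,0,0,0, 0,0,0,0,0,0,0]'; python3 -m jog '[0,0,0,0,0,0,255, 0,0,0,0,0,0,255, 0,0,0,0,0,0,255, 0,0,0,0,0,0,255, 0,0,0,0,0,0,255, 0,0,0,0,0,0,255, 0,0,0,0,0,0,255, 0,0,0,0,0,0,255]'; python3 -m jog '[0,0,-0.03,0,0,0,255, 0,0,-0.04,0,0,0,255, 0,0,-0.04,0,0,0,255, 0,0,0,0,0,0,255]'
```

```text
time: 17.9
tcp_pos: [0.5216, 0.191, 0.2366]
tool_rot: [[-0.313, 0.95, -0.002], [0.95, 0.313, -0.001], [-0.0, -0.002, -1.0]]
wrist_force: [0.9, 0.1, 0.5]
gripper_width: 1.0
grasp_force: 0.0
time: 18.7
tcp_pos: [0.5223, 0.1925, 0.2377]
tool_rot: [[-0.315, 0.949, 0.001], [0.949, 0.315, 0.001], [0.0, 0.002, -1.0]]
wrist_force: [-1.4, 0.0, 5.8]
gripper_width: 0.272
grasp_force: 58.3
time: 19.1
tcp_pos: [0.5238, 0.193, 0.3524]
tool_rot: [[-0.315, 0.949, 0.009], [0.949, 0.315, 0.003], [0.0, 0.009, -1.0]]
wrist_force: [1.0, 0.5, -3.0]
gripper_width: 0.269
grasp_force: 59.3
```

The opening of 0.27 (plain post 0.243) suggests the pads touch the wider lip. I set the knob back down and regrasp 6 mm lower on the neck.

```bash
python3 -m jog '[0,0,0.04,0,0,0,255, 0,0,0.04,0,0,0,255, 0,0,0.03,0,0,0,255, 0,0,0,0,0,0,255, 0,0,0,0,0,0,255]'; python3 -m jog '[0,0,0,0,0,0,0, 0,0,0,0,0,0,0, 0,0,0,0,0,0,0, 0,0,0,0,0,0,0, 0,0,0.006,0,0,0,0, 0,0,0,0,0,0,0]';  python3 -m jog '[0,0,0,0,0,0,255, 0,0,0,0,0,0,255, 0,0,0,0,0,0,255, 0,0,0,0,0,0,255, 0,0,0,0,0,0,255, 0,0,0,0,0,0,255, 0,0,0,0,0,0,255, 0,0,0,0,0,0,255]'
```

```text
time: 19.6
tcp_pos: [0.5211, 0.1921, 0.2353]
tool_rot: [[-0.315, 0.949, -0.003], [0.949, 0.315, -0.001], [-0.0, -0.003, -1.0]]
wrist_force: [0.3, 0.6, -2.7]
gripper_width: 0.247
grasp_force: 58.6
time: 20.2
tcp_pos: [0.5216, 0.1921, 0.23]
tool_rot: [[-0.315, 0.949, -0.001], [0.949, 0.315, -0.0], [-0.0, -0.001, -1.0]]
wrist_force: [0.6, 0.1, 0.9]
gripper_width: 1.002
grasp_force: 0.0
time: 21.0
tcp_pos: [0.5222, 0.1923, 0.2309]
tool_rot: [[-0.315, 0.949, 0.001], [0.949, 0.315, 0.0], [-0.0, 0.001, -1.0]]
wrist_force: [0.9, -0.1, 0.3]
gripper_width: 0.251
grasp_force: 58.6
```

```bash
python3 -m jog '[0,0,-0.03,0,0,0,255, 0,0,-0.04,0,0,0,255, 0,0,-0.04,0,0,0,255, 0,0,0,0,0,0,255]'
python3 - <<'E'
from h import *
for f,mf,z in [('w1','w1',.062),('w5','w5',.062)]:
    m=np.load(mf+'.npy',allow_pickle=True).item();a=cv2.imread(f'pics/{f}.png').min(2).astype(int)
    c=proj(m,(.5305,-.2545,.062));print(f,'pred',c)
    u,v=np.round(c).astype(int);print('col',v-48,a[v-48:v+46,u].tolist());print('row',u-44,a[v,u-44:u+45].tolist())
m=camera_model('top');a=cv2.imread('pics/top0.png').min(2).astype(int);c=proj(m,(.5305,-.2545,.062));print('top',c);u,v=np.round(c).astype(int)
print('col',v-22,a[v-22:v+23,u].tolist());print('row',u-22,a[v,u-22:u+23].tolist())
E
```

```text
time: 21.4
tcp_pos: [0.5236, 0.1929, 0.3459]
tool_rot: [[-0.315, 0.949, 0.007], [0.949, 0.315, 0.003], [0.0, 0.008, -1.0]]
wrist_force: [1.2, 0.3, -2.6]
gripper_width: 0.25
grasp_force: 59.3
w1 pred [305.11936768 234.21462444]
col 186 [180, 179, 178, 181, 180, 164, 132, 131, 130, 133, 132, 132, 134, 132, 134, 130, 109, 74, 96, 148, 173, 172, 170, 168, 168, 169, 166, 165, 169, 163, 168, 166, 124, 48, 52, 50, 53, 57, 54, 54, 49, 53, 68, 112, 131, 125, 130, 128, 125, 127, 126, 128, 125, 125, 163, 181, 177, 179, 178, 181, 154, 98, 68, 72, 100, 153, 167, 161, 161, 159, 160, 157, 157, 159, 156, 157, 144, 126, 122, 123, 125, 124, 124, 124, 126, 129, 130, 126, 126, 125, 121, 123, 118, 124]
row 261 [121, 133, 178, 178, 178, 178, 178, 176, 181, 177, 180, 186, 104, 126, 156, 159, 160, 163, 162, 161, 160, 162, 163, 164, 162, 159, 152, 129, 126, 127, 128, 130, 129, 131, 130, 132, 127, 127, 128, 128, 128, 127, 132, 129, 125, 129, 129, 128, 126, 127, 125, 122, 122, 183, 180, 180, 179, 187, 95, 48, 64, 63, 119, 162, 162, 161, 161, 160, 159, 157, 158, 157, 157, 158, 160, 159, 169, 121, 121, 124, 122,
[... 763 characters left out ...]
 131, 127, 124, 170, 176, 131, 172, 175, 182, 182, 182, 180, 182, 181, 184, 184, 165, 73, 134, 160, 160, 160, 158, 157, 158, 157, 158, 156, 157, 158, 161, 160, 152, 181, 181, 182, 181, 185, 122, 126, 129, 131, 128, 124]
top [310.58772193 185.4606375 ]
col 163 [121, 122, 120, 119, 112, 207, 207, 204, 176, 173, 177, 177, 182, 191, 115, 31, 73, 128, 127, 121, 123, 129, 71, 24, 27, 27, 28, 28, 25, 23, 6, 214, 179, 182, 185, 181, 184, 187, 146, 80, 134, 128, 128, 126, 121]
row 289 [201, 204, 202, 204, 209, 110, 168, 178, 178, 177, 178, 181, 175, 121, 115, 124, 101, 125, 41, 21, 21, 52, 71, 132, 130, 126, 126, 126, 127, 131, 67, 191, 183, 182, 176, 176, 176, 185, 207, 169, 111, 118, 117, 120, 118]
```

The ring centre is confirmed at about (.5305,-.2545) from three views, to under 1 mm. Carrying the knob there.

```bash
python3 -m jog '[-0.0427,-0.0133,-0.01,0,0,0,255, -0.0427,-0.0133,-0.01,0,0,0,255, -0.0427,-0.0133,0,0,0,0,255, -0.0427,-0.0133,0,0,0,0,255, -0.0427,-0.0133,0,0,0,0,255, -0.0427,-0.0133,0,0,0,0,255, -0.0427,-0.0133,0,0,0,0,255, -0.0427,-0.0133,0,0,0,0,255, -0.0427,-0.0133,0,0,0,0,255, -0.0427,-0.0133,0,0,0,0,255]'; python3 -m jog '[0,0,0.03,0,0,0,255, 0,0,0.02,0,0,0,255, 0,0,0,0,0,0,255, 0,0,0,0,0,0,255]'
python3 - <<'E'
from h import *
s=observe();R=np.array(s['tool_rot']);p=np.array(s['tcp_pos']);print(p)
b=camera('scene');t=camera('top');a=camera('wrist');m=camera_model('wrist')
for n,i in [('s',b),('t',t),('w',a)]:cv2.imwrite(f'pics/{n}10.png',i[:,:,::-1])
print('ring',proj(m,(.5305,-.2545,.062)),'tool delta',R.T@(np.array([.5305,-.2545,.3])-p))
br=lambda i:np.clip(i[:,:,::-1].astype(float)*1.6,0,255).astype(np.uint8)
cv2.imwrite('pics/v10.png',np.hstack([cv2.resize(br(a)[150:310,180:340],(400,400),interpolation=3),cv2.resize(br(b)[115:215,190:290],(400,400),interpolation=3)]))
E
```

```text
time: 22.4
tcp_pos: [0.5292, -0.2565, 0.3592]
tool_rot: [[-0.314, 0.949, -0.002], [0.949, 0.314, 0.001], [0.002, -0.002, -1.0]]
wrist_force: [1.4, 0.7, -2.8]
gripper_width: 0.251
grasp_force: 59.4
time: 22.8
tcp_pos: [0.5295, -0.2546, 0.3098]
tool_rot: [[-0.315, 0.949, -0.002], [0.949, 0.315, 0.001], [0.002, -0.002, -1.0]]
wrist_force: [0.7, -0.8, -1.8]
gripper_width: 0.249
grasp_force: 59.2
[ 0.5294895  -0.25456539  0.30983948]
ring [256.3598607  200.48585664] tool delta [-0.00027379  0.00099827  0.00983713]
```

View pics/v10.png

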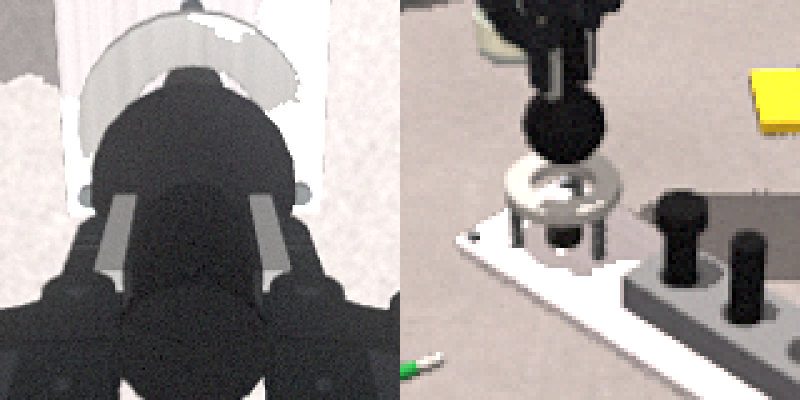

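The ball (crop column 194) sits over the ring (crop columns 78–300, centre 189), within about 1 mm. The knob is upright, and both posts stand in pockets 1 and 2 in the scene crop. Lowering.

```bash
python3 -m jog '[0,0,0.008,0,0,0,255, 0,0,0.008,0,0,0,255, 0,0,0.006,0,0,0,255, 0,0,0,0,0,0,255]'; python3 -m jog '[0,0,0.004,0,0,0,255, 0,0,0.003,0,0,0,255, 0,0,0,0,0,0,255]'; python3 -m jog '[0,0,0.004,0,0,0,255, 0,0,0.004,0,0,0,255, 0,0,0,0,0,0,255]'
```

```text
time: 23.35
tcp_pos: [0.5294, -0.2545, 0.2873]
tool_rot: [[-0.315, 0.949, -0.002], [0.949, 0.315, 0.001], [0.002, -0.002, -1.0]]
wrist_force: [1.0, -0.2, -2.5]
gripper_width: 0.249
grasp_force: 59.2
time: 23.65
tcp_pos: [0.5303, -0.2549, 0.2818]
tool_rot: [[-0.315, 0.949, 0.001], [0.949, 0.315, 0.0], [-0.0, 0.001, -1.0]]
wrist_force: [1.4, -0.1, -1.9]
gripper_width: 0.25
grasp_force: 59.4
time: 23.95
tcp_pos: [0.5305, -0.255, 0.2739]
tool_rot: [[-0.315, 0.949, 0.001], [0.949, 0.315, -0.0], [-0.001, 0.001, -1.0]]
wrist_force: [0.3, 1.5, 5.5]
gripper_width: 0.248
grasp_force: 60.0
```

Contact, and the spring is compressing. I continue to the stop.

```bash
python3 -m jog '[0,0,0.003,0,0,0,255, 0,0,0.002,0,0,0,255, 0,0,0,0,0,0,255]'; python3 -m jog '[0,0,0.0015,0,0,0,255, 0,0,0,0,0,0,255]'; python3 -m jog '[0,0,0.001,0,0,0,255, 0,0,0,0,0,0,255, 0,0,0,0,0,0,255]'
```

```text
time: 24.25
tcp_pos: [0.5305, -0.255, 0.2694]
tool_rot: [[-0.315, 0.949, 0.001], [0.949, 0.315, -0.0], [-0.001, 0.001, -1.0]]
wrist_force: [1.0, 0.9, 7.2]
gripper_width: 0.25
grasp_force: 60.1
time: 24.45
tcp_pos: [0.5305, -0.255, 0.268]
tool_rot: [[-0.315, 0.949, 0.002], [0.949, 0.315, -0.0], [-0.001, 0.001, -1.0]]
wrist_force: [-0.2, 1.8, 7.9]
gripper_width: 0.247
grasp_force: 60.2
time: 24.75
tcp_pos: [0.5304, -0.255, 0.2672]
tool_rot: [[-0.315, 0.949, 0.002], [0.949, 0.315, -0.0], [-0.001, 0.001, -1.0]]
wrist_force: [-0.8, 2.0, 8.0]
gripper_width: 0.246
grasp_force: 60.3
```

```bash
python3 -m jog '[0,0,0.001,0,0,0,255, 0,0,0,0,0,0,255, 0,0,0,0,0,0,255]'; python3 -m jog '[0,0,0.001,0,0,0,255, 0,0,0,0,0,0,255, 0,0,0,0,0,0,255]'
```

```text
time: 25.05
tcp_pos: [0.5305, -0.255, 0.267]
tool_rot: [[-0.315, 0.949, 0.002], [0.949, 0.315, -0.001], [-0.001, 0.002, -1.0]]
wrist_force: [-1.8, 1.7, 11.6]
gripper_width: 0.256
grasp_force: 61.1
time: 25.35
tcp_pos: [0.5305, -0.255, 0.2668]
tool_rot: [[-0.315, 0.949, 0.003], [0.949, 0.315, -0.001], [-0.002, 0.002, -1.0]]
wrist_force: [-3.5, 3.4, 19.5]
gripper_width: 0.247
grasp_force: 61.7
```

The motion has stopped and the force is rising, so the ring is at its stop. One numeric check that the ring dropped and the posts are unmoved, then I hand in.

```bash
python3 -m jog '[0,0,0,0,0,0,255, 0,0,0,0,0,0,255, 0,0,0,0,0,0,255, 0,0,0,0,0,0,255, 0,0,0,0,0,0,255]' | grep -E 'force|time'
python3 - <<'E'
from h import *
b=camera('scene');cv2.imwrite('pics/s11.png',b[:,:,::-1]);ms=camera_model('scene')
o=cv2.imread('pics/s10.png')[:,:,::-1]
R=np.array(observe()['tool_rot']);e=np.array([-.334,.9425])
for r in (.031,-.031):
    q=np.array([.5305,-.2545])+r*e
    u,v=np.round(proj(ms,(*q,.055))).astype(int);print('exp shift',proj(ms,(*q,.048))-proj(ms,(*q,.062)))
    T=o[v-9:v+7,u-4:u+5].copy();S=b[v-15:v+15,u-7:u+8].copy()
    x=cv2.minMaxLoc(cv2.matchTemplate(S,T,cv2.TM_CCOEFF_NORMED));print(round(x[1],2),'shift',x[3][0]-3,x[3][1]-6)
print('posts diff',np.abs(b[160:215,252:285].astype(int)-o[160:215,252:285]).mean())
E
```

```text
time: 25.85
wrist_force: [-4.1, 4.3, 18.9]
grasp_force: 61.7
exp shift [0.05367039 4.18796285]
0.5 shift 0 4
exp shift [0.17093294 4.13753294]
0.57 shift -3 6
posts diff 2.0150596877869607
```

```bash
python3 -c "
from station import *
print(hand_in())"
```

```text
the job is handed in; nothing more can be done
None
```

I handed the job in at about 26 s, with the headed post seated in pocket 1, the plain post in pocket 2, and the knob held upright on the ring at its stop under about 19 N; the ring reading rests on the force rise and arm height, as the camera check of its drop was weak.

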